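# Weigh in the vacuum-packed yeast and print its label

## Task

Weigh in the yeast delivery: with the scale's pan empty press ZERO (the leftmost key), stand every yeast brick from the cardboard delivery tray upright on the pan and let go, then press the second article preset key (fourth from the left) and after it PRINT (the wide key on the right), and only then move every brick on into the grey stock tray, standing upright on its floor. Handle the vacuum packs gently: grip them lightly, set them right down before letting go, press the keys lightly, and press no other key. Leave the jar, the bottle and the label roll where they are.

Things in the scene. Friction and masses are not known exactly. Their poses are not given: they have to be found in the camera images.
- pack0_mid (a point): Yeast brick, a white and silver foil vacuum pack, 56 (its x) by 76 (its y) by 62 mm tall (z), 0.2 kg; the point is its centre. Two or three of the four are present, upright in the cardboard tray at the start; an absent one reads None. Grip it lightly across the 56 mm, under 50 N a finger: squeezed harder, pressed down with over 50 N or let go more than 15 mm above pan or tray floor, its vacuum is lost.
- pack1_mid (a point): Yeast brick, a white and silver foil vacuum pack, 56 (its x) by 76 (its y) by 62 mm tall (z), 0.2 kg; the point is its centre. Two or three of the four are present, upright in the cardboard tray at the start; an absent one reads None. Grip it lightly across the 56 mm, under 50 N a finger: squeezed harder, pressed down with over 50 N or let go more than 15 mm above pan or tray floor, its vacuum is lost.
- pack2_mid (a point): Yeast brick, a white and silver foil vacuum pack, 56 (its x) by 76 (its y) by 62 mm tall (z), 0.2 kg; the point is its centre. Two or three of the four are present, upright in the cardboard tray at the start; an absent one reads None. Grip it lightly across the 56 mm, under 50 N a finger: squeezed harder, pressed down with over 50 N or let go more than 15 mm above pan or tray floor, its vacuum is lost.
- pack3_mid (a point): Yeast brick, a white and silver foil vacuum pack, 56 (its x) by 76 (its y) by 62 mm tall (z), 0.2 kg; the point is its centre. Two or three of the four are present, upright in the cardboard tray at the start; an absent one reads None. Grip it lightly across the 56 mm, under 50 N a finger: squeezed harder, pressed down with over 50 N or let go more than 15 mm above pan or tray floor, its vacuum is lost.
- pan_floor (a point): Centre of the flat floor of the steel weighing pan on the fixed scale, 74 mm above the table; x points away from the key deck, y to the left seen from the keys. Floor 199 (x) by 249 mm (y) inside a 3 mm thick rim 10 mm high. A brick counts as on the pan when its centre is within 85 mm (x) and 110 mm (y) of this point. The key row runs along y, 178 mm towards -x.
- carton_floor (a point): Centre of the floor of the cardboard delivery tray, fixed, 4 mm above the table; the tray measures 290 mm (its x) by 210 mm (its y) outside, walls 4 mm thick and 24 mm high above the table. It and the stock tray stand on either side of the scale; the sides change.
- stock_floor (a point): Centre of the floor of the grey plastic stock tray, fixed, 4 mm above the table; 290 mm (its x) by 210 mm (its y) outside, walls 4 mm thick and 22 mm high above the table. A brick standing flat on its floor has its centre within 120 mm in x and 85 mm in y of this point.
- key_zero (a joint): ZERO key, 26 mm square: the leftmost (seen from the robot) in the row of five light-grey keys on the scale's low front deck (the deck nearest the robot); value in m, 0 = up, 0.005 = fully down. It registers when 3 mm or more down. Spring: 1.6 N to start, 3.6 N fully down; it springs back up when let go.
- key_tare (a joint): TARE key, 26 mm square, not to be pressed: second from the left in the row of five light-grey keys on the scale's low front deck (the deck nearest the robot); value in m, 0 = up, 0.005 = fully down. It registers when 3 mm or more down. Spring: 1.6 N to start, 3.6 N fully down; it springs back up when let go.
- key_preset1 (a joint): First article preset key, 26 mm square, not to be pressed: third from the left, in the middle in the row of five light-grey keys on the scale's low front deck (the deck nearest the robot); value in m, 0 = up, 0.005 = fully down. It registers when 3 mm or more down. Spring: 1.6 N to start, 3.6 N fully down; it springs back up when let go.
- key_preset2 (a joint): Second article preset key (yeast), 26 mm square: fourth from the left in the row of five light-grey keys on the scale's low front deck (the deck nearest the robot); value in m, 0 = up, 0.005 = fully down. It registers when 3 mm or more down. Spring: 1.6 N to start, 3.6 N fully down; it springs back up when let go.
- key_print (a joint): PRINT key, the wide one, 26 by 44 mm: the rightmost in the row of five light-grey keys on the scale's low front deck (the deck nearest the robot); value in m, 0 = up, 0.005 = fully down. It registers when 3 mm or more down. Spring: 1.6 N to start, 3.6 N fully down; it springs back up when let go.
- zero_top (a point): Centre of the top face of the ZERO key (54 mm above the table when up); it goes straight down with the key. Neighbouring keys begin 19 mm or more beside it. Finger forces above about 30 N break the keypad.
- preset2_top (a point): Centre of the top face of the second article preset key (54 mm above the table when up); it goes straight down with the key. Neighbouring keys begin 19 mm or more beside it. Finger forces above about 30 N break the keypad.
- print_top (a point): Centre of the top face of the PRINT key (54 mm above the table when up); it goes straight down with the key. Neighbouring keys begin 19 mm or more beside it. Finger forces above about 30 N break the keypad.
- chilli_jar_mid (a point): Bystander: centre of a loose glass jar, 72 mm across, 100 mm tall, at the back of the table; leave it alone.
- oil_bottle_mid (a point): Bystander: centre of a loose oil bottle, 62 mm across, 200 mm tall, at the back of the table; leave it alone.
- label_roll_mid (a point): Bystander: centre of a loose spare roll of labels standing on end, 60 mm across, 50 mm tall, between the robot and the scale; leave it alone.
Not all that is in view belongs to the job. Leave any purple or red look-alike of the part that bears pack1_mid alone.

How it is judged:
On the way, in this order (a step that is already met when the one before it is completed fails the run):
1. ZERO is pressed with the pan empty (value of joint key_zero above 0.003 m and horizontal distance between each of pack0_mid, pack1_mid, pack2_mid, pack3_mid and pan_floor above 0.17 m), for 0.05 s.
2. every brick stands upright on the pan, let go and at rest (x of pack0_mid in the frame of pan_floor between -0.085 and 0.085 m and y of pack0_mid in the frame of pan_floor between -0.11 and 0.11 m and z of pack0_mid in the frame of pan_floor between 0.024 and 0.038 m and angle between each of pack0_mid, pack1_mid, pack2_mid, pack3_mid's own z axis and vertical below 0.2 rad and x of pack1_mid in the frame of pan_floor between -0.085 and 0.085 m and y of pack1_mid in the frame of pan_floor between -0.11 and 0.11 m and z of pack1_mid in the frame of pan_floor between 0.024 and 0.038 m and x of pack2_mid in the frame of pan_floor between -0.085 and 0.085 m and y of pack2_mid in the frame of pan_floor between -0.11 and 0.11 m and z of pack2_mid in the frame of pan_floor between 0.024 and 0.038 m and x of pack3_mid in the frame of pan_floor between -0.085 and 0.085 m and y of pack3_mid in the frame of pan_floor between -0.11 and 0.11 m and z of pack3_mid in the frame of pan_floor between 0.024 and 0.038 m and linear speed of each of pack0, pack1, pack2, pack3 below 0.03 m/s and contact force between the fingers and pack0 below 0.1 N and contact force between the fingers and pack1 below 0.1 N and contact force between the fingers and pack2 below 0.1 N and contact force between the fingers and pack3 below 0.1 N and value of joint each of key_zero, key_preset2, key_print below 0.0015 m), for 0.2 s.
3. the second preset key is pressed, all bricks on the pan (value of joint key_preset2 above 0.003 m and value of joint key_print below 0.0015 m and x of pack0_mid in the frame of pan_floor between -0.085 and 0.085 m and y of pack0_mid in the frame of pan_floor between -0.11 and 0.11 m and z of pack0_mid in the frame of pan_floor between 0.024 and 0.038 m and angle between each of pack0_mid, pack1_mid, pack2_mid, pack3_mid's own z axis and vertical below 0.2 rad and x of pack1_mid in the frame of pan_floor between -0.085 and 0.085 m and y of pack1_mid in the frame of pan_floor between -0.11 and 0.11 m and z of pack1_mid in the frame of pan_floor between 0.024 and 0.038 m and x of pack2_mid in the frame of pan_floor between -0.085 and 0.085 m and y of pack2_mid in the frame of pan_floor between -0.11 and 0.11 m and z of pack2_mid in the frame of pan_floor between 0.024 and 0.038 m and x of pack3_mid in the frame of pan_floor between -0.085 and 0.085 m and y of pack3_mid in the frame of pan_floor between -0.11 and 0.11 m and z of pack3_mid in the frame of pan_floor between 0.024 and 0.038 m), for 0.05 s.
4. PRINT is pressed, all bricks on the pan (value of joint key_print above 0.003 m and value of joint key_preset2 below 0.0015 m and x of pack0_mid in the frame of pan_floor between -0.085 and 0.085 m and y of pack0_mid in the frame of pan_floor between -0.11 and 0.11 m and z of pack0_mid in the frame of pan_floor between 0.024 and 0.038 m and angle between each of pack0_mid, pack1_mid, pack2_mid, pack3_mid's own z axis and vertical below 0.2 rad and x of pack1_mid in the frame of pan_floor between -0.085 and 0.085 m and y of pack1_mid in the frame of pan_floor between -0.11 and 0.11 m and z of pack1_mid in the frame of pan_floor between 0.024 and 0.038 m and x of pack2_mid in the frame of pan_floor between -0.085 and 0.085 m and y of pack2_mid in the frame of pan_floor between -0.11 and 0.11 m and z of pack2_mid in the frame of pan_floor between 0.024 and 0.038 m and x of pack3_mid in the frame of pan_floor between -0.085 and 0.085 m and y of pack3_mid in the frame of pan_floor between -0.11 and 0.11 m and z of pack3_mid in the frame of pan_floor between 0.024 and 0.038 m), for 0.05 s.
At the end, for the whole second after the job is handed in: Every brick stands upright (within 0.2 rad) on the floor of the stock tray, its centre within 120 mm in x and 85 mm in y of the tray's centre, at rest and released; the keys are up (x of pack0_mid in the frame of stock_floor between -0.12 and 0.12 m and y of pack0_mid in the frame of stock_floor between -0.085 and 0.085 m and z of pack0_mid in the frame of stock_floor between 0.024 and 0.038 m and angle between each of pack0_mid, pack1_mid, pack2_mid, pack3_mid's own z axis and vertical below 0.2 rad and x of pack1_mid in the frame of stock_floor between -0.12 and 0.12 m and y of pack1_mid in the frame of stock_floor between -0.085 and 0.085 m and z of pack1_mid in the frame of stock_floor between 0.024 and 0.038 m and x of pack2_mid in the frame of stock_floor between -0.12 and 0.12 m and y of pack2_mid in the frame of stock_floor between -0.085 and 0.085 m and z of pack2_mid in the frame of stock_floor between 0.024 and 0.038 m and x of pack3_mid in the frame of stock_floor between -0.12 and 0.12 m and y of pack3_mid in the frame of stock_floor between -0.085 and 0.085 m and z of pack3_mid in the frame of stock_floor between 0.024 and 0.038 m and linear speed of each of pack0, pack1, pack2, pack3 below 0.03 m/s and contact force between the fingers and pack0 below 0.1 N and contact force between the fingers and pack1 below 0.1 N and contact force between the fingers and pack2 below 0.1 N and contact force between the fingers and pack3 below 0.1 N and value of joint each of key_zero, key_preset2, key_print below 0.0015 m); the robot touches nothing.
It fails at once if a brick squeezed by the fingers with more than 110 N (both fingers together) (contact force between the fingers and pack0 above 110 N or contact force between the fingers and pack1 above 110 N or contact force between the fingers and pack2 above 110 N or contact force between the fingers and pack3 above 110 N).
It fails at once if a brick let go of more than 15 mm above the floor of the pan or stock tray, or pressed onto it with more than 60 N (contact force between any of pack0, pack1, pack2, pack3 and pan above 60 N or contact force between any of pack0, pack1, pack2, pack3 and stock above 60 N or (contact force between the fingers and pack0 below 0.2 N and horizontal distance between pack0_mid and pan_floor below 0.14 m and z of pack0_mid in the frame of pan_floor above 0.047 m) or (contact force between the fingers and pack0 below 0.2 N and horizontal distance between pack0_mid and stock_floor below 0.14 m and z of pack0_mid in the frame of stock_floor above 0.047 m) or (contact force between the fingers and pack1 below 0.2 N and horizontal distance between pack1_mid and pan_floor below 0.14 m and z of pack1_mid in the frame of pan_floor above 0.047 m) or (contact force between the fingers and pack1 below 0.2 N and horizontal distance between pack1_mid and stock_floor below 0.14 m and z of pack1_mid in the frame of stock_floor above 0.047 m) or (contact force between the fingers and pack2 below 0.2 N and horizontal distance between pack2_mid and pan_floor below 0.14 m and z of pack2_mid in the frame of pan_floor above 0.047 m) or (contact force between the fingers and pack2 below 0.2 N and horizontal distance between pack2_mid and stock_floor below 0.14 m and z of pack2_mid in the frame of stock_floor above 0.047 m) or (contact force between the fingers and pack3 below 0.2 N and horizontal distance between pack3_mid and pan_floor below 0.14 m and z of pack3_mid in the frame of pan_floor above 0.047 m) or (contact force between the fingers and pack3 below 0.2 N and horizontal distance between pack3_mid and stock_floor below 0.14 m and z of pack3_mid in the frame of stock_floor above 0.047 m)).
It fails at once if a key pressed with more than 30 N (contact force between the fingers and key_zero above 30 N or contact force between the fingers and key_tare above 30 N or contact force between the fingers and key_preset1 above 30 N or contact force between the fingers and key_preset2 above 30 N or contact force between the fingers and key_print above 30 N).
It fails at once if TARE or the first preset pressed, ZERO pressed with a brick on the pan, or preset or PRINT pressed while a brick is off the pan (value of joint any of key_tare, key_preset1 above 0.003 m or (value of joint key_zero above 0.003 m and horizontal distance between any of pack0_mid, pack1_mid, pack2_mid, pack3_mid and pan_floor below 0.12 m) or (value of joint any of key_preset2, key_print above 0.003 m and horizontal distance between any of pack0_mid, pack1_mid, pack2_mid, pack3_mid and pan_floor above 0.17 m)).
It fails at once if the jar, bottle or label roll moved more than 30 mm or tipped (distance of any of chilli_jar_mid, oil_bottle_mid, label_roll_mid from where it was at the start of the episode above 0.03 m or angle between any of chilli_jar_mid, oil_bottle_mid, label_roll_mid's own z axis and vertical above 0.5 rad).
Of pack0, pack1, pack2, pack3 only 2 to 3 are there at a start; the rules pass over those that are not, and their reading is None.
At some moment in a run one of pack0, pack1, pack2, pack3 may be knocked a few centimetres aside while the robot is not near it.
It also fails if it takes over 210 s, if anything falls off the work surface, if the arm or the gripper's body presses on something with over 40 N, if the wrist force passes 120 N, or if a joint passes its speed limit or range.

## Robot

A 7-joint arm with a two-finger parallel gripper is mounted at the origin on the work surface. World frame = base frame: x ahead of the robot, y to its left, z up, the work surface at z = 0. Lengths are in m, angles in rad, forces in N, time in s.
With the tool pointing down it reaches from about 0.4 to 0.85 m from the base axis. Payload 4.5 kg.
Tool frame: the origin (TCP) lies at the very end of the fingers, on their centre line; the grasp point (between the pads) lies 19 mm behind it; z points along the fingers, y is the line along which they close (so a half turn about z gives the same grasp; the last joint's range is limited). The gripper opens to 88 mm and grips with 3 to 60 N. Pads are 18 mm wide; open, the fingers measure 123 mm over their backs; the gripper's body (75 mm by 187 mm) begins 45 mm behind the grasp point.
Start: joints at [1.189, 0.689, -0.195, 1.565, 0.157, 0.902, -0.215], TCP at [0.252, -0.572, 0.239] pointing down, gripper open.
Joint ranges: [-3.01, 3.01], [-0.46, 2.08], [-1.47, 1.51], [0.13, 2.56], [-1, 4.14], [0.04, 2.09], [-2.66, 2.66]. Speed limits (rad/s): [2.57, 2.57, 3.14, 3.14, 3.14, 3.14, 3.14].

## Interface

Orientations are given as a unit quaternion [x, y, z, w].
In Python, from plant import r gives the robot as it stands. The module is installed in compiled form; this text tells all that it offers.
- The arm moves only by the tool step_arm, never from a script. Its argument "increments" is a list of rows, each a list of 2 entries, a list of its own where there are three numbers: the shift along the world's x, y, z in cm, then the turn, a rotation vector about the world's x, y, z in degrees. A call has exactly 10 rows; each row shifts and turns the commanded pose from where the row before left it; what a row does not reach is not made up. A row lasts 1/10 s, in which the tool goes at most 50 mm and 8.59 degrees, less where a joint would pass 70% of its speed; a pose out of reach is approached as far as the arm can. A call is refused whole if a number of a shift passes 5 or a number of a turn 8.59, either way. A call with a gripper value outside its range is refused whole. "fingers" is the opening, from 0 (shut) to 1 (fully open), set as the call begins (left out, the last holds). The fingers move at their own pace and stop on an object; "grip_force" is the grip in N (left out, the last holds). Time passes only in rows, so rows that do not move let the fingers close, or fill a call up. It gives the time, the measured TCP pose, the force, the opening and the grip force at its end, in the units of the state.
- r.get_state(): the state, without advancing time (a new reading comes with each control period).
- r.snapshot(name): name is "scene" or "top" or "wrist"; returns (picture, depth): 420x560x3 uint8, red, green, blue; 420x560 float32, m along the optical axis (not along the pixel's ray), 0 where there is no reading.
- r.calibration(name): a dict with "fov_y" (degrees; the focal length in pixels is half the picture's height over the tangent of half this angle, whatever the lens; pixels are square), "cx", "cy" (the principal point, pixels), "R" (3x3) and "t" (3): a world point X has camera coordinates R X + t. Camera axes: x right, y down, z forward; pixel columns grow to the right and rows downward; lengths in m; the calibration is good to about 2 mm. A picture is of the moment at which its call begins: read the wrist's pose just before it. calibration takes no time and is no camera call; for the wrist camera it gives the pose at the moment of the call.
- r.finish_job(): hands the job in; it is judged then, once.
The state is a dict: "clock": time; "q": joint angles; "qd": joint speeds; "joint_torque": joint torques, N m; "tool_pos": TCP position; "eef_rot": TCP orientation; "contact_force": force on the tool from outside, world axes, zero at the start; "moment": the same for the moment, N m; "opening": opening from 0.0 (shut) to 1.0 (fully open); "finger_force": force on a finger pad.
Only numpy, scipy, OpenCV 4.12 (cv2) and the standard library are available. Lean on these libraries where they do the work, as an engineer would, in place of code of your own. Each camera call takes 0.05 s, during which the arm holds its last target. There are 200 camera calls.

## Working session

There is one attempt and no reset: what is moved stays moved. The work goes in short steps, Python scripts to look and compute and a tool call to move; the robot and the scene stay as the last step left them, time stands still between calls to the robot, and variables do not carry over. Pictures are saved under pics/ and viewed, at most 14 in all, crops included, and the job is handed in when it is done.

Besides the shell and the picture viewer there is one more tool, called by a JSON object that holds its "method" and its "body". step_arm: Moves the arm, as the interface text tells. Its arguments: {"type":"object","properties":{"increments":{"type":"array","items":{"type":"array"}},"fingers":{"type":"number"},"grip_force":{"type":"number"}},"required":["increments"]}

```bash
mkdir -p pics
cat > h.py <<'E'
import numpy as np, cv2
from plant import r
def snap(n,name):
    c=r.calibration(n); p,d=r.snapshot(n)
    cv2.imwrite(f'pics/{name}.png',p[:,:,::-1]); np.savez(f'pics/{name}.npz',p=p,d=d,**{k:np.array(c[k]) for k in c})
    return p,d,c
def world(name):
    z=np.load(f'pics/{name}.npz'); d=z['d']; h,w=d.shape
    f=h/2/np.tan(np.radians(z['fov_y'])/2)
    v,u=np.mgrid[:h,:w]
    P=np.stack([(u-z['cx'])/f*d,(v-z['cy'])/f*d,d],-1)
    return (P-z['t'])@z['R'], z['p'], d
E
python3 - <<'E'
from h import *
for n in ('top','scene'): snap(n,n+'0'); print(r.calibration(n))
print(r.get_state())
E
```

```text
{'fov_y': 52.24388369122445, 'cx': 280.85177997136174, 'cy': 213.53481550090794, 'R': array([[ 0.00724785, -0.99995551, -0.00603653],
       [-0.99072014, -0.0063613 , -0.13576871],
       [ 0.13572427,  0.00696455, -0.99072217]]), 't': array([0.09353468, 0.52286464, 1.29031319])}
{'fov_y': 53.60917581848572, 'cx': 280.4862405479756, 'cy': 215.19930188612938, 'R': array([[-0.77959444,  0.6260412 ,  0.01746222],
       [ 0.43543432,  0.56185505, -0.7033604 ],
       [-0.45014383, -0.5407322 , -0.7106189 ]]), 't': array([ 0.33546558, -0.20915923,  1.51241707])}
{'clock': 0.1, 'q': array([ 1.18882052,  0.68992559, -0.19451429,  1.56620892,  0.15730119,
        0.90247566, -0.21509533]), 'qd': array([ 0.00101256, -0.00228402, -0.00040084, -0.00265707, -0.00045762,
       -0.0007355 ,  0.0012797 ]), 'joint_torque': array([-2.84212263e-03, -5.28493595e+01, -1.27152286e+00, -1.53837579e+01,
       -5.26129582e-02,  1.97774454e-03,  5.01028876e-05]), 'tool_pos': array([ 0.25217514, -0.57126875,  0.23798246]), 'eef_rot': array([ 9.78461119e-01,  2.06429594e-01, -2.24285969e-04, -7.82142929e-04]), 'contact_force': array([-0.17049997, -0.03482708, -0.03124368]), 'moment': array([-0.01351962, -0.03194277,  0.05741413]), 'finger_force': 0.0, 'opening': 0.9983215729132707}
```

View pics/top0.png

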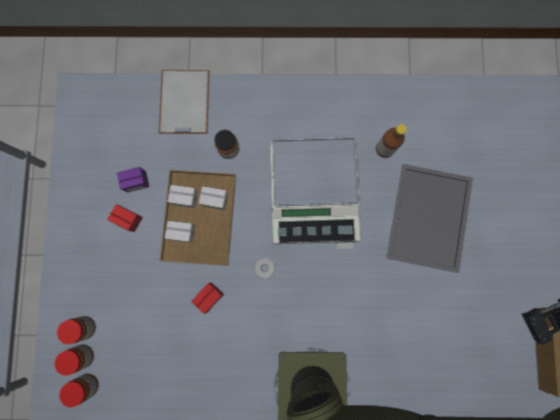

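View pics/scene0.png

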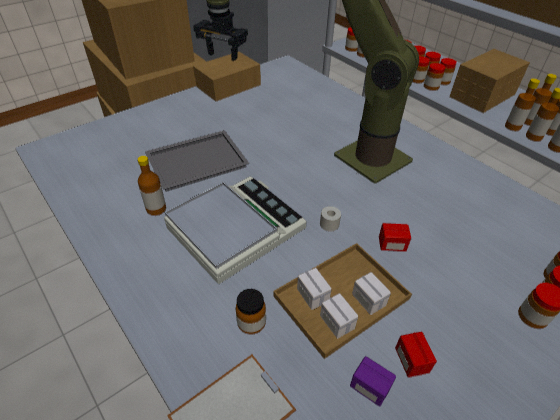

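The top view shows the three white bricks in the cardboard tray at (181,196), (212,198) and (178,231). Things that could be mistaken for them are the red packs at (124,217) and (207,298) and the purple pack at (131,179), all outside the tray, plus the printed clipboard at (184,101). I choose the white ones. The scale is in the middle and the stock tray is at (430,218). Next I measure from both views.

```bash
cat >> h.py <<'E'
def rect(m,W):
    q=W[m][:,:2]; (c,s,a)=cv2.minAreaRect((q*1000).astype(np.float32)); return np.round(c,1),np.round(s,1),round(a,1),len(q)
def comps(name,zlo,zhi,box,minn=60,col=None):
    W,p,d=world(name); x0,x1,y0,y1=box
    m=(d>0)&(W[...,2]>zlo)&(W[...,2]<zhi)&(W[...,0]>x0)&(W[...,0]<x1)&(W[...,1]>y0)&(W[...,1]<y1)
    if col is not None: m&=col(p.astype(int))
    n,l=cv2.connectedComponents(m.astype(np.uint8),connectivity=4)
    for i in range(1,n):
        k=l==i
        if k.sum()>=minn: v,u=np.argwhere(k).mean(0); print(name,'px',int(u),int(v),rect(k,W),'z',np.round(np.percentile(W[k][:,2],[10,50,90]),4))
E
python3 - <<'E'
from h import *
B=(.2,.8,-.7,.9)
white=lambda p:(p.min(-1)>120)
for n in('top0','scene0'):
    print('bricks');comps(n,.055,.08,(.2,.8,.15,.6),40)
    print('pan');comps(n,.066,.080,(.3,.8,-.2,.2),200)
    print('decks');comps(n,.044,.060,(.3,.6,-.2,.2),20)
    print('trays');comps(n,.012,.032,(.2,.8,-.6,.6),150)
W,p,d=world('top0')
for u,v in[(198,218),(430,218),(181,196),(314,170)]:print(u,v,W[v,u])
c=cv2.resize(p[120:290,110:480,::-1],None,fx=2.1,fy=2.1,interpolation=cv2.INTER_CUBIC); cv2.imwrite('pics/crop0.png',c)
E
```

```text
bricks
top0 px 228 148 (array([725.6, 263.4]), array([38.3, 70.5]), 25.4, 109) z [0.0592 0.069  0.076 ]
top0 px 130 177 (array([628.6, 563.9]), array([56.2, 76.4]), 15.1, 406) z [0.0566 0.0605 0.0644]
top0 px 180 194 (array([574.8, 405. ]), array([78. , 57.5]), 83.2, 456) z [0.0597 0.0642 0.0683]
top0 px 211 196 (array([570. , 308.7]), array([76.9, 57.2]), 80.4, 456) z [0.06   0.0643 0.0681]
top0 px 124 217 (array([503.9, 579.2]), array([68. , 55.5]), 64.4, 337) z [0.0573 0.0604 0.0642]
top0 px 177 230 (array([464.1, 408.4]), array([76.8, 56.6]), 84.3, 471) z [0.0601 0.0638 0.0686]
top0 px 205 297 (array([265.1, 318.6]), array([55.9, 76.3]), 48.0, 478) z [0.057  0.0605 0.0645]
pan
top0 px 314 171 (array([647.1,  -3.2]), array([206.5, 255.1]), 2.7, 5279) z [0.0688 0.0722 0.0755]
decks
top0 px 271 199 (array([566.4, 124.5]), array([62.9,  6.4]), 0.5, 33) z [0.0526 0.0573 0.0594]
top0 px 309 215 (array([501.3, -11.8]), array([101.2, 263.6]), 9.3, 766) z [0.0458 0.0524 0.0579]
top0 px 292 222 (array([491.8,  64.2]), array([24.6, 39.9]), 0.1, 43) z [0.0445 0.0454 0.0472]
top0 px 321 231 (
[... 1383 characters left out ...]
0483 0.0508]
trays
scene0 px 194 158 (array([ 516.5, -368.7]), array([237.1, 307.5]), 78.3, 866) z [0.016  0.0196 0.0223]
scene0 px 246 256 (array([632.1, 105.8]), array([159.1, 363.3]), 62.0, 457) z [0.0161 0.0235 0.0302]
scene0 px 343 298 (array([512.9, 357. ]), array([213.2, 293.9]), 86.5, 1105) z [0.0141 0.0213 0.0246]
scene0 px 367 302 (array([484.3, 418. ]), array([43.2, 90.6]), 27.7, 166) z [0.014  0.0227 0.0303]
scene0 px 335 326 (array([594.8, 414. ]), array([43.6, 90.4]), 28.4, 161) z [0.0136 0.0221 0.0304]
198 218 [0.51078818 0.36027571 0.00256745]
430 218 [ 0.51628176 -0.37666065 -0.00308452]
181 196 [0.57070399 0.40244931 0.06246884]
314 170 [ 0.6519718  -0.00334633  0.07242816]
```

View pics/crop0.png

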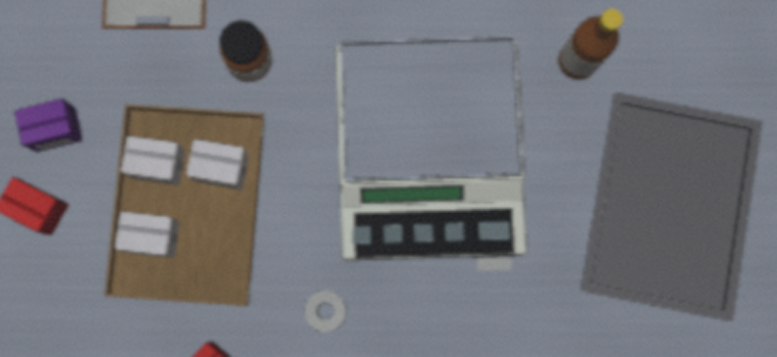

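The close crop confirms the three white bricks, the empty pan and stock tray, and five keys with ZERO leftmost at crop (363,234), the fourth key at (455,231) and PRINT at (494,231). Next I locate the keys and the tray angles by colour.

```bash
cat >> h.py <<'E'
def ray(name,u,v,z):
    c=np.load(f'pics/{name}.npz'); f=210/np.tan(np.radians(c['fov_y'])/2)
    R,t=c['R'],c['t']; o=-R.T@t; D=R.T@np.array([(u-c['cx'])/f,(v-c['cy'])/f,1]); return o+D*(z-o[2])/D[2]
def blobs(name,m,z,minn=20):
    n,l,st,ce=cv2.connectedComponentsWithStats(m.astype(np.uint8),connectivity=4)
    for i in range(1,n):
        if st[i,4]>=minn:
            q=np.argwhere(l==i)[:,::-1]; X=np.array([ray(name,*a,z)[:2] for a in q])*1000
            c,s,a=cv2.minAreaRect(X.astype(np.float32)); print('px',np.round(ce[i]),'mean',np.round(X.mean(0),1),'rect',np.round(c,1),np.round(s,1),round(a,1))
E
python3 - <<'E'
from h import *
p=np.load('pics/top0.npz')['p'].astype(int)
s=np.zeros(p.shape[:2],bool); s[222:240,281:355]=1
print(p[231,278:358].mean(-1).astype(int))
blobs('top0',s&(p.mean(-1)>75),.054,15)
s[:]=0; s[160:275,380:475]=1
blobs('top0',s&(p.mean(-1)<92)&(p.max(-1)-p.min(-1)<14),.01,500)
E
```

```text
[126 106 100 102  98 101  99  96  71  49  39  40  39  40  61  86  97  99
 100  99 100 101  96  74  49  37  33  37  49  75  92 100  99 100  99 101
 100  85  57  42  36  37  37  55  84  98 101 100 100  99 101  94  75  51
  39  38  36  38  33  52  83 100 106 106 107 105 105 104 104 104 106 104
 106 100  85  77 115 156 172 175]
px [347. 229.] mean [ 472.4 -102.9] rect [ 469.7 -101.1] [48.6 51.8] 89.1
px [326. 230.] mean [470.3 -39.8] rect [470.2 -40.4] [24.4 24.4] 0.4
px [297. 231.] mean [467.9  48.7] rect [468.1  47.6] [21.3 24.3] 0.4
px [311. 230.] mean [468.5   4.5] rect [468.3   5. ] [21.3 24.3] 0.4
px [283. 232.] mean [464.7  90.1] rect [464.7  90.1] [21.3 12.2] 0.4
px [435. 211.] mean [ 537.1 -389.4] rect [ 517.5 -372.6] [219.3 301.6] 79.1
```

{"method": "step_arm", "body": {"increments": [[[2,5,0],[0,0,7]],[[2,5,0],[0,0,7]],[[2,5,0],[0,0,7]],[[2,5,0],[0,0,7]],[[2,5,0],[0,0,7]],[[2,5,0],[0,0,7]],[[2,5,0],[0,0,7]],[[2,5,0],[0,0,7]],[[2,5,0],[0,0,7]],[[2,5,0],[0,0,5]]], "fingers": 0, "grip_force": 10}}

```text
clock: 1.1
tool_pos: [0.4384, -0.1058, 0.2387]
eef_rot: [0.694, 0.72, -0.0, -0.0]
contact_force: [1.0, -0.1, 0.2]
opening: 0.122
finger_force: 0.0
```

{"method": "step_arm", "body": {"increments": [[[0.3,2.5,0],[0,0,0]],[[0.4,2.5,0],[0,0,0]],[[0.4,2.5,-1],[0,0,0]],[[0.4,2.5,-1],[0,0,0]],[[0.4,2.5,-1],[0,0,0]],[[0.3,2.5,-1],[0,0,0]],[[0.3,2.4,-1],[0,0,0]],[[0.3,2.4,-1],[0,0,0]],[[0,0,0],[0,0,0]],[[0,0,0],[0,0,0]]]}}

```text
clock: 2.1
tool_pos: [0.4657, 0.0902, 0.1785]
eef_rot: [0.695, 0.719, -0.001, -0.0]
contact_force: [-0.3, -0.5, -0.1]
opening: 0.004
finger_force: 0.0
```

Run:
```python
from h import *
snap('wrist','w1'); print(r.get_state()['tool_pos'])
```

```text
[0.46587774 0.08934129 0.17868725]
```

View pics/w1.png

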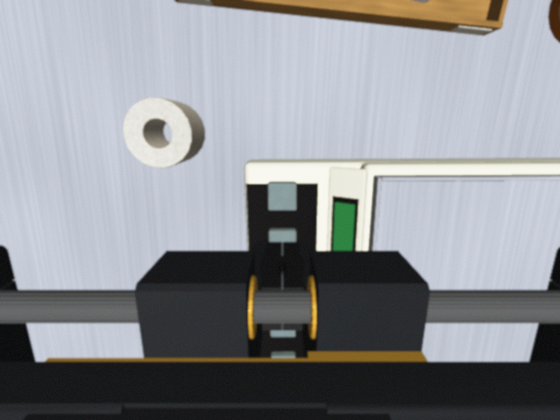

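The wrist view shows the ZERO key at (282,196), beyond the fingers (camera side), with TARE at (282,236).

Run:
```python
from h import *
p=np.load('pics/w1.npz')['p'].astype(int)
W,_,d=world('w1'); print(W[196,282],W[236,282])
s=np.zeros(p.shape[:2],bool); s[165:245,252:312]=1
blobs('w1',s&(p.mean(-1)>75),.054,100)
```

```text
[0.46668203 0.09385551 0.05570266] [0.46797216 0.0553258  0.0543383 ]
px [282. 183.] mean [466.  104.9] rect [466.  100.8] [52.6 41. ] 1.9
px [282. 235.] mean [468.   55.9] rect [468.   55.2] [26.2 13.9] 1.9
```

{"method": "step_arm", "body": {"increments": [[[0.1,0.4,-1],[0,0,0]],[[0,0,-2],[0,0,0]],[[0,0,-2],[0,0,0]],[[0,0,-2],[0,0,0]],[[0,0,-2],[0,0,0]],[[0,0,-1.5],[0,0,0]],[[0,0,-0.8],[0,0,0]],[[0,0,-0.4],[0,0,0]],[[0,0,0],[0,0,0]],[[0,0,0],[0,0,0]]]}}

```text
clock: 3.15
tool_pos: [0.4675, 0.0944, 0.0622]
eef_rot: [0.696, 0.718, 0.0, 0.0]
contact_force: [-0.0, -0.2, -0.3]
opening: 0.002
finger_force: 0.0
```

{"method": "step_arm", "body": {"increments": [[[0,0,-0.4],[0,0,0]],[[0,0,-0.4],[0,0,0]],[[0,0,-0.2],[0,0,0]],[[0,0,-0.1],[0,0,0]],[[0,0,-0.1],[0,0,0]],[[0,0,-0.1],[0,0,0]],[[0,0,0],[0,0,0]],[[0,0,0],[0,0,0]],[[0,0,0],[0,0,0]],[[0,0,0],[0,0,0]]]}}

```text
clock: 4.15
tool_pos: [0.4676, 0.0945, 0.0494]
eef_rot: [0.696, 0.718, 0.001, 0.0]
contact_force: [0.5, -0.1, 9.0]
opening: 0.008
finger_force: 4.5
```

{"method": "step_arm", "body": {"increments": [[[0,0,1],[0,0,0]],[[0,0,3],[0,0,0]],[[0,1,4],[0,0,0]],[[0,3,3],[0,0,0]],[[0,4,1],[0,0,-2]],[[0,5,1],[0,0,-2]],[[0,5,0],[0,0,-2]],[[0,5,0],[0,0,-2]],[[0,3,0],[0,0,0]],[[0,2,0],[0,0,0]]], "fingers": 1}}

```text
clock: 5.15
tool_pos: [0.4654, 0.3768, 0.1788]
eef_rot: [0.743, 0.669, 0.0, -0.001]
contact_force: [1.3, -0.9, 0.4]
opening: 0.89
finger_force: 0.0
```

Run:
```python
from h import *
snap('wrist','w2'); snap('top','top2'); s=r.get_state(); print(s['tool_pos'],s['eef_rot'])
comps('w2',.055,.08,(.4,.65,.2,.5),400); comps('top2',.055,.08,(.4,.65,.2,.5),100)
```

```text
[0.46536588 0.37709951 0.1787099 ] [ 7.42542696e-01  6.69797022e-01  5.21683210e-04 -1.42158407e-03]
w2 px 406 157 (array([575.2, 403.2]), array([76.6, 56. ]), 81.8, 6231) z [0.065  0.0666 0.0694]
w2 px 276 165 (array([465.4, 407.3]), array([76.7, 56.1]), 83.5, 5841) z [0.0654 0.0667 0.0695]
w2 px 410 241 (array([572.2, 320.5]), array([49.8, 55.7]), 79.9, 2167) z [0.0624 0.0665 0.0694]
top2 px 211 196 (array([569.7, 308.4]), array([76.3, 57.1]), 80.3, 458) z [0.0601 0.0637 0.0681]
top2 px 190 195 (array([571.9, 374.3]), array([57. , 26.6]), 7.0, 110) z [0.0584 0.0637 0.0674]
```

{"method": "step_arm", "body": {"increments": [[[0,1.5,0],[0,0,0]],[[0,1.6,-1],[0,0,0]],[[0,0,-2.5],[0,0,0]],[[0,0,-3],[0,0,0]],[[0,0,-3],[0,0,0]],[[0,0,-3],[0,0,0]],[[0,0,-2],[0,0,0]],[[0,0,-1.0],[0,0,0]],[[0,0,-0.4],[0,0,0]],[[0,0,0],[0,0,0]]], "fingers": 1}}

```text
clock: 6.25
tool_pos: [0.4673, 0.4046, 0.0195]
eef_rot: [0.744, 0.668, 0.0, -0.0]
contact_force: [-0.1, 0.2, 0.1]
opening: 1.004
finger_force: 0.0
```

{"method": "step_arm", "body": {"increments": [[[0,0,0],[0,0,0]],[[0,0,0],[0,0,0]],[[0,0,0],[0,0,0]],[[0,0,0],[0,0,0]],[[0,0,0],[0,0,0]],[[0,0,0],[0,0,0]],[[0,0,0.2],[0,0,0]],[[0,0,0.5],[0,0,0]],[[0,0,1],[0,0,0]],[[0,0,1],[0,0,0]]], "fingers": 0, "grip_force": 15}}

```text
clock: 7.25
tool_pos: [0.4673, 0.4044, 0.0472]
eef_rot: [0.744, 0.668, -0.0, 0.0]
contact_force: [0.7, -0.2, -1.8]
opening: 0.633
finger_force: 15.0
```

{"method": "step_arm", "body": {"increments": [[[0,0,3],[0,0,0]],[[0,0,4],[0,0,0]],[[0.5,-1,3],[0,0,0]],[[1,-3,1.3],[0,0,0]],[[2,-4,0],[0,0,2]],[[2,-4,0],[0,0,2]],[[2,-4,0],[0,0,2]],[[2,-4,0],[0,0,2]],[[2,-4,0],[0,0,0]],[[2,-4,0],[0,0,0]]]}}

```text
clock: 8.25
tool_pos: [0.6029, 0.1225, 0.1605]
eef_rot: [0.696, 0.718, 0.0, 0.0]
contact_force: [0.3, 0.3, -1.5]
opening: 0.635
finger_force: 15.0
```

{"method": "step_arm", "body": {"increments": [[[2,-4,0],[0,0,0]],[[2,-4,0],[0,0,0]],[[2,-4,0],[0,0,0]],[[2,-4,0],[0,0,0]],[[1,-1.5,0],[0,0,0]],[[0.5,-0.7,0],[0,0,0]],[[0,0,-1],[0,0,0]],[[0,0,-2],[0,0,0]],[[0,0,-1],[0,0,0]],[[0,0,0],[0,0,0]]]}}

```text
clock: 9.25
tool_pos: [0.6951, -0.0554, 0.1175]
eef_rot: [0.695, 0.719, -0.001, -0.002]
contact_force: [-0.7, 0.6, -2.6]
opening: 0.635
finger_force: 15.0
```

{"method": "step_arm", "body": {"increments": [[[0.2,-0.2,-0.5],[0,0,0]],[[0,0,-0.6],[0,0,0]],[[0,0,-0.5],[0,0,0]],[[0,0,-0.3],[0,0,0]],[[0,0,-0.2],[0,0,0]],[[0,0,-0.2],[0,0,0]],[[0,0,-0.1],[0,0,0]],[[0,0,-0.1],[0,0,0]],[[0,0,0],[0,0,0]],[[0,0,0],[0,0,0]]]}}

```text
clock: 10.25
tool_pos: [0.6992, -0.0595, 0.0946]
eef_rot: [0.696, 0.718, 0.0, 0.0]
contact_force: [0.4, 0.2, -2.8]
opening: 0.634
finger_force: 15.0
```

{"method": "step_arm", "body": {"increments": [[[0,0.2,-0.1],[0,0,0]],[[0,0,-0.1],[0,0,0]],[[0,0,-0.1],[0,0,0]],[[0,0,-0.1],[0,0,0]],[[0,0,-0.05],[0,0,0]],[[0,0,0],[0,0,0]],[[0,0,0],[0,0,0]],[[0,0,0],[0,0,0]],[[0,0,0],[0,0,0]],[[0,0,0],[0,0,0]]]}}

```text
clock: 11.25
tool_pos: [0.6991, -0.0576, 0.0901]
eef_rot: [0.696, 0.718, -0.0, 0.0]
contact_force: [-0.4, -0.4, -1.2]
opening: 0.633
finger_force: 15.0
```

{"method": "step_arm", "body": {"increments": [[[0,0,-0.05],[0,0,0]],[[0,0,0],[0,0,0]],[[0,0,0],[0,0,0]],[[0,0,0],[0,0,0]],[[0,0,0.5],[0,0,0]],[[0,0,1.5],[0,0,0]],[[0,0,3],[0,0,0]],[[0,0,3],[0,0,0]],[[-1,2,1],[0,0,0]],[[-1,4,0],[0,0,0]]], "fingers": 0.9}}

```text
clock: 12.25
tool_pos: [0.6814, -0.0018, 0.1833]
eef_rot: [0.699, 0.716, 0.001, 0.003]
contact_force: [1.1, 0.7, 0.1]
opening: 0.898
finger_force: 0.0
```

{"method": "step_arm", "body": {"increments": [[[-1,5,0],[0,0,-2]],[[-1,5,0],[0,0,-2]],[[-1,5,0],[0,0,-2]],[[-1,5,0],[0,0,-2]],[[-1,5,0],[0,0,-2]],[[-1,3,0],[0,0,0]],[[-1,2,0],[0,0,0]],[[-1,1,0],[0,0,0]],[[-1,1,0],[0,0,0]],[[-1,0,0],[0,0,0]]], "fingers": 1}}

```text
clock: 13.25
tool_pos: [0.5796, 0.3186, 0.1802]
eef_rot: [0.756, 0.655, 0.001, -0.0]
contact_force: [-0.4, -0.0, 0.1]
opening: 1.0
finger_force: 0.0
```

Run:
```python
from h import *
snap('wrist','w3'); snap('top','top3'); s=r.get_state(); print(s['tool_pos'],s['eef_rot'])
comps('w3',.055,.08,(.4,.65,.2,.5),400); comps('top3',.055,.08,(.4,.65,.2,.5),100);comps('top3',.12,.15,(.5,.8,-.15,.15),100)
```

```text
[0.57905886 0.31711892 0.1800656 ] [ 7.55563773e-01  6.55074898e-01 -5.00604697e-04  1.05664865e-04]
w3 px 261 100 (array([575.7, 402.7]), array([75.6, 56.1]), 81.7, 6764) z [0.0654 0.0667 0.0695]
w3 px 272 213 (array([570.6, 307.5]), array([75.6, 56.1]), 80.0, 5206) z [0.0653 0.0667 0.0696]
top3 px 173 194 (array([575.2, 423.1]), array([42.4, 52.7]), 77.7, 175) z [0.0604 0.0646 0.069 ]
top3 px 332 150 (array([697.7, -52.2]), array([76.3, 57.4]), 89.5, 507) z [0.1293 0.1338 0.1379]
```

{"method": "step_arm", "body": {"increments": [[[-0.9,-0.9,0],[0,0,-2]],[[0,0,-1],[0,0,0]],[[0,0,-3],[0,0,0]],[[0,0,-3],[0,0,0]],[[0,0,-3],[0,0,0]],[[0,0,-3],[0,0,0]],[[0,0,-2],[0,0,0]],[[0,0,-0.7],[0,0,0]],[[0,0,-0.3],[0,0,0]],[[0,0,0],[0,0,0]]]}}

```text
clock: 14.35
tool_pos: [0.5718, 0.3087, 0.0199]
eef_rot: [0.767, 0.642, 0.0, 0.0]
contact_force: [0.7, 0.3, 0.3]
opening: 1.0
finger_force: 0.0
```

{"method": "step_arm", "body": {"increments": [[[0,0,0],[0,0,0]],[[0,0,0],[0,0,0]],[[0,0,0],[0,0,0]],[[0,0,0],[0,0,0]],[[0,0,0],[0,0,0]],[[0,0,0],[0,0,0]],[[0,0,0.2],[0,0,0]],[[0,0,0.5],[0,0,0]],[[0,0,1],[0,0,0]],[[0,0,1],[0,0,0]]], "fingers": 0}}

```text
clock: 15.35
tool_pos: [0.5711, 0.3085, 0.0472]
eef_rot: [0.767, 0.642, -0.0, 0.0]
contact_force: [0.8, -0.4, -2.1]
opening: 0.634
finger_force: 15.0
```

{"method": "step_arm", "body": {"increments": [[[0,0,3],[0,0,0]],[[0,0,4],[0,0,0]],[[0,0,3],[0,0,0]],[[0,-1,1.3],[0,0,0]],[[1,-3,0],[0,0,2]],[[1.5,-4,0],[0,0,2]],[[2,-4,0],[0,0,2]],[[2,-4,0],[0,0,2]],[[2,-4,0],[0,0,2]],[[2,-3,0],[0,0,1]]]}}

```text
clock: 16.35
tool_pos: [0.676, 0.0731, 0.1587]
eef_rot: [0.703, 0.711, -0.002, 0.0]
contact_force: [-0.6, 0.3, -2.2]
opening: 0.633
finger_force: 15.0
```

{"method": "step_arm", "body": {"increments": [[[1,-1.7,0],[0,0,0]],[[0.8,-1,0],[0,0,0]],[[0,0,-1],[0,0,0]],[[0,0,-2],[0,0,0]],[[0,0,-2],[0,0,0]],[[0,0,-1],[0,0,0]],[[0,0,-0.4],[0,0,0]],[[0,0,-0.1],[0,0,0]],[[0,0,0],[0,0,0]],[[0,0,0],[0,0,0]]]}}

```text
clock: 17.35
tool_pos: [0.6948, 0.0519, 0.0955]
eef_rot: [0.702, 0.712, 0.001, 0.0]
contact_force: [0.6, 0.3, -2.6]
opening: 0.635
finger_force: 15.0
```

{"method": "step_arm", "body": {"increments": [[[0,0,-0.15],[0,0,0]],[[0,0,-0.15],[0,0,0]],[[0,0,-0.1],[0,0,0]],[[0,0,-0.1],[0,0,0]],[[0,0,-0.05],[0,0,0]],[[0,0,0],[0,0,0]],[[0,0,0],[0,0,0]],[[0,0,0],[0,0,0]],[[0,0,0],[0,0,0]],[[0,0,0],[0,0,0]]]}}

```text
clock: 18.35
tool_pos: [0.6942, 0.0516, 0.09]
eef_rot: [0.702, 0.712, 0.0, 0.0]
contact_force: [-2.6, -0.8, 4.8]
opening: 0.637
finger_force: 15.0
```

{"method": "step_arm", "body": {"increments": [[[0,0,0],[0,0,0]],[[0,0,0],[0,0,0]],[[0,0,0],[0,0,0]],[[0,0,0],[0,0,0]],[[0,0,0.5],[0,0,0]],[[0,0,1.5],[0,0,0]],[[0,0,3],[0,0,0]],[[0,0,3],[0,0,0]],[[-1,3,1],[0,0,0]],[[-1,4,0],[0,0,-1]]], "fingers": 0.9}}

```text
clock: 19.35
tool_pos: [0.6766, 0.1195, 0.1829]
eef_rot: [0.71, 0.704, 0.002, 0.002]
contact_force: [-0.3, 0.7, -0.0]
opening: 0.899
finger_force: 0.0
```

{"method": "step_arm", "body": {"increments": [[[-1,4,0],[0,0,-2]],[[-1,4,0],[0,0,-2]],[[-1,4,0],[0,0,-2]],[[-1,4,0],[0,0,-1]],[[-1,4,0],[0,0,-1]],[[-1,3,0],[0,0,0]],[[-1,2,0],[0,0,0]],[[-1,1,0],[0,0,0]],[[-1,1,0],[0,0,0]],[[-1,0,0],[0,0,0]]], "fingers": 1}}

```text
clock: 20.35
tool_pos: [0.5734, 0.3926, 0.1796]
eef_rot: [0.756, 0.655, 0.0, -0.0]
contact_force: [-0.0, -0.6, 0.7]
opening: 1.005
finger_force: 0.0
```

Run:
```python
from h import *
snap('wrist','w4'); snap('top','top4'); s=r.get_state(); print(s['tool_pos'],s['eef_rot'])
comps('w4',.055,.08,(.4,.65,.2,.5),400); comps('top4',.055,.08,(.4,.65,.2,.5),100);comps('top4',.12,.15,(.5,.8,-.15,.15),100)
```

```text
[0.57296941 0.39138184 0.17958955] [ 7.55442399e-01  6.55214920e-01 -4.36050915e-04  1.09791703e-05]
w4 px 281 187 (array([576. , 403.5]), array([75.3, 56.2]), 81.8, 5504) z [0.0654 0.0666 0.0695]
top4 px 331 150 (array([697.8, -52.2]), array([76. , 56.8]), 89.6, 511) z [0.1293 0.134  0.1379]
top4 px 296 151 (array([693.4,  51.8]), array([57.8, 73.7]), 0.6, 513) z [0.1304 0.1339 0.1382]
```

Second brick is well placed. Now brick A at (0.576, 0.4035), yaw −8° (tool matches).

{"method": "step_arm", "body": {"increments": [[[0.3,1.2,0],[0,0,0]],[[0,0,-1],[0,0,0]],[[0,0,-3],[0,0,0]],[[0,0,-3],[0,0,0]],[[0,0,-3],[0,0,0]],[[0,0,-3],[0,0,0]],[[0,0,-2],[0,0,0]],[[0,0,-0.7],[0,0,0]],[[0,0,-0.3],[0,0,0]],[[0,0,0],[0,0,0]]]}}

```text
clock: 21.45
tool_pos: [0.5778, 0.404, 0.0198]
eef_rot: [0.756, 0.655, 0.001, 0.0]
contact_force: [1.5, -0.0, 0.7]
opening: 0.999
finger_force: 0.0
```

{"method": "step_arm", "body": {"increments": [[[0,0,0],[0,0,0]],[[0,0,0],[0,0,0]],[[0,0,0],[0,0,0]],[[0,0,0],[0,0,0]],[[0,0,0],[0,0,0]],[[0,0,0],[0,0,0]],[[0,0,0.2],[0,0,0]],[[0,0,0.5],[0,0,0]],[[0,0,1],[0,0,0]],[[0,0,1],[0,0,0]]], "fingers": 0}}

```text
clock: 22.45
tool_pos: [0.5772, 0.4035, 0.0467]
eef_rot: [0.756, 0.655, -0.0, 0.0]
contact_force: [0.6, -0.1, -1.8]
opening: 0.633
finger_force: 15.0
```

{"method": "step_arm", "body": {"increments": [[[0,0,3],[0,0,0]],[[0,0,4],[0,0,0]],[[0,-1,3],[0,0,0]],[[0,-3,1.3],[0,0,0]],[[0,-4,0],[0,0,2]],[[0,-5,0],[0,0,2]],[[0.2,-5,0],[0,0,2]],[[0.5,-5,0],[0,0,2]],[[0.5,-5,0],[0,0,1]],[[0.5,-4,0],[0,0,0]]]}}

```text
clock: 23.45
tool_pos: [0.5944, 0.0801, 0.16]
eef_rot: [0.703, 0.711, -0.0, 0.001]
contact_force: [0.9, 0.2, -2.4]
opening: 0.635
finger_force: 15.0
```

{"method": "step_arm", "body": {"increments": [[[0.5,-4,0],[0,0,0]],[[0,-3,0],[0,0,0]],[[0,-1.5,0],[0,0,0]],[[0,-0.4,-1],[0,0,0]],[[0,0,-2],[0,0,0]],[[0,0,-2],[0,0,0]],[[0,0,-1],[0,0,0]],[[0,0,-0.5],[0,0,0]],[[0,0,0],[0,0,0]],[[0,0,0],[0,0,0]]]}}

```text
clock: 24.45
tool_pos: [0.5996, -0.0041, 0.0947]
eef_rot: [0.702, 0.712, 0.001, 0.0]
contact_force: [0.4, 0.4, -2.2]
opening: 0.633
finger_force: 15.0
```

{"method": "step_arm", "body": {"increments": [[[0,0,-0.15],[0,0,0]],[[0,0,-0.15],[0,0,0]],[[0,0,-0.1],[0,0,0]],[[0,0,-0.05],[0,0,0]],[[0,0,0],[0,0,0]],[[0,0,0],[0,0,0]],[[0,0,0],[0,0,0]],[[0,0,0],[0,0,0]],[[0,0,0],[0,0,0]],[[0,0,0],[0,0,0]]]}}

```text
clock: 25.45
tool_pos: [0.5991, -0.0048, 0.0896]
eef_rot: [0.702, 0.712, 0.0, 0.0]
contact_force: [-0.1, -0.2, -1.6]
opening: 0.636
finger_force: 15.0
```

{"method": "step_arm", "body": {"increments": [[[0,0,0],[0,0,0]],[[0,0,0],[0,0,0]],[[0,0,0],[0,0,0]],[[0,0,0],[0,0,0]],[[0,0,0.5],[0,0,0]],[[0,0,1.5],[0,0,0]],[[0,0,3],[0,0,0]],[[0,0,3],[0,0,0]],[[-1,-1,1],[0,0,0]],[[-3,-1,0],[0,0,0]]], "fingers": 0.85}}

```text
clock: 26.45
tool_pos: [0.5617, -0.025, 0.1819]
eef_rot: [0.702, 0.712, 0.003, 0.002]
contact_force: [-0.0, -1.3, -0.6]
opening: 0.854
finger_force: 0.0
```

{"method": "step_arm", "body": {"increments": [[[-4,-1,0],[0,0,0]],[[-3,0,0],[0,0,1]],[[-2,0,0],[0,0,1]],[[0,0,0],[0,0,0]],[[0,0,0],[0,0,0]],[[0,0,0],[0,0,0]],[[0,0,0],[0,0,0]],[[0,0,0],[0,0,0]],[[0,0,0],[0,0,0]],[[0,0,0],[0,0,0]]], "fingers": 0}}

```text
clock: 27.45
tool_pos: [0.4693, -0.0348, 0.1795]
eef_rot: [0.689, 0.724, 0.0, -0.0]
contact_force: [-0.6, 0.8, 0.7]
opening: 0.004
finger_force: 0.0
```

Run:
```python
from h import *
p,_,_=snap('top','top5'); snap('wrist','w5');snap('scene','sc5'); s=r.get_state(); print(s['tool_pos'],s['eef_rot'],s['opening'])
for n in('top5','sc5'):comps(n,.12,.15,(.5,.8,-.15,.15),100)
p=p.astype(int);s=np.zeros(p.shape[:2],bool); s[222:240,281:355]=1
W,_,_=world('w5'); pp=np.load('pics/w5.npz')['p'].astype(int)
k=np.zeros(s.shape,bool);k[:250,252:312]=1
blobs('w5',k&(pp.mean(-1)>75),.054,200)
```

```text
[ 0.46910681 -0.03477057  0.17951536] [ 6.89446377e-01  7.24336726e-01  1.17214597e-05 -2.38621368e-05] 0.002473597145257955
top5 px 331 150 (array([697.8, -52.8]), array([56.5, 76.7]), 1.6, 512) z [0.1289 0.1339 0.1377]
top5 px 296 151 (array([694.6,  51.7]), array([59.8, 73.7]), 0.4, 512) z [0.1298 0.1339 0.1378]
top5 px 313 181 (array([598.5,  -3.6]), array([56., 74.]), 1.5, 410) z [0.1301 0.1339 0.1382]
sc5 px 232 201 (array([600.2,  -4.2]), array([57.3, 79. ]), 0.9, 475) z [0.126  0.1339 0.1371]
sc5 px 192 206 (array([700.9, -52.6]), array([57., 80.]), 5.2, 491) z [0.1258 0.134  0.1369]
sc5 px 214 228 (array([695.8,  51.2]), array([56. , 77.7]), 1.7, 559) z [0.1268 0.1342 0.137 ]
px [283.  26.] mean [464.  105.3] rect [463.2 101.5] [46.7 44. ] 2.9
px [284. 103.] mean [468.1  48.2] rect [468.3  48. ] [26.  25.4] 2.9
px [284. 157.] mean [469.8   3.3] rect [469.8   3.2] [25.6 26. ] 2.9
px [283. 206.] mean [471.6 -41.1] rect [471.6 -41.1] [25.8 26.4] 2.9
```

View pics/w5.png

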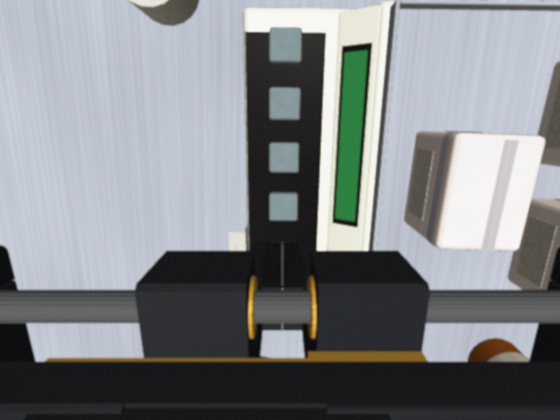

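The wrist view shows ZERO at (285,45), TARE at (285,103), preset1 at (284,157) and preset2 at (283,206). All three bricks are standing on the pan, so I press preset2.

{"method": "step_arm", "body": {"increments": [[[0.2,-0.6,-1],[0,0,-1]],[[0,0,-2],[0,0,0]],[[0,0,-2],[0,0,0]],[[0,0,-2],[0,0,0]],[[0,0,-2],[0,0,0]],[[0,0,-1.5],[0,0,0]],[[0,0,-0.8],[0,0,0]],[[0,0,-0.4],[0,0,0]],[[0,0,0],[0,0,0]],[[0,0,0],[0,0,0]]]}}

```text
clock: 28.6
tool_pos: [0.4714, -0.0409, 0.0629]
eef_rot: [0.696, 0.718, 0.0, 0.0]
contact_force: [-0.2, -0.6, 0.0]
opening: 0.007
finger_force: 0.0
```

Run:
```python
from h import *
p,_,_=snap('top','top6')
for v in (228,230,232): 
  g=np.load('pics/top0.npz')['p'][v].mean(-1); print(g[320:360].astype(int))
for u in (322,331,338,352): print(u,ray('top0',u,230,.054))
print(r.get_state()['tool_pos'])
```

```text
[ 40  56  87  98  99 100 100  97 100  97  73  46  39  36  38  31  38  58
  89 104 103 106 106 107 106 106 106 107 104 107 106 100  79  78 124 161
 175 176 171 156]
[ 38  54  83 101 103 101 100 100 102  94  75  52  37  39  38  35  34  55
  88 104 106 105 106 105 108 107 103 105 107 107 102 101  80  74 120 158
 173 176 172 157]
[ 35  51  82  97 100  99 101  99 101  96  81  57  42  37  38  34  35  49
  79  98 103 106 106 104 106 107 105 104 106 108 105 102  88  72 108 151
 171 175 173 153]
322 [ 0.47007748 -0.02833613  0.054     ]
331 [ 0.47025926 -0.05564603  0.054     ]
338 [ 0.47040061 -0.07688226  0.054     ]
352 [ 0.47068323 -0.11934211  0.054     ]
[ 0.47148024 -0.04090125  0.06305955]
```

{"method": "step_arm", "body": {"increments": [[[0,0,-0.4],[0,0,0]],[[0,0,-0.4],[0,0,0]],[[0,0,-0.2],[0,0,0]],[[0,0,-0.1],[0,0,0]],[[0,0,-0.1],[0,0,0]],[[0,0,-0.1],[0,0,0]],[[0,0,-0.05],[0,0,0]],[[0,0,0],[0,0,0]],[[0,0,0],[0,0,0]],[[0,0,0],[0,0,0]]]}}

```text
clock: 29.65
tool_pos: [0.4714, -0.0408, 0.0494]
eef_rot: [0.696, 0.718, 0.0, 0.0]
contact_force: [0.1, 0.4, 6.3]
opening: 0.004
finger_force: 3.1
```

{"method": "step_arm", "body": {"increments": [[[0,0,0.5],[0,0,0]],[[0,0,1],[0,0,0]],[[0,0,1.5],[0,0,0]],[[0,-1,0],[0,0,0]],[[0,-2,0],[0,0,0]],[[0.1,-2,0],[0,0,0]],[[0.1,-0.6,0],[0,0,0]],[[0,0,-1],[0,0,0]],[[0,0,-0.7],[0,0,0]],[[0,0,0],[0,0,0]]]}}

```text
clock: 30.65
tool_pos: [0.4724, -0.0954, 0.0607]
eef_rot: [0.695, 0.719, -0.0, -0.001]
contact_force: [-0.3, 0.1, 0.5]
opening: 0.005
finger_force: 0.0
```

{"method": "step_arm", "body": {"increments": [[[0,0,-0.4],[0,0,0]],[[0,0,-0.3],[0,0,0]],[[0,0,-0.2],[0,0,0]],[[0,0,-0.1],[0,0,0]],[[0,0,-0.1],[0,0,0]],[[0,0,-0.1],[0,0,0]],[[0,0,0],[0,0,0]],[[0,0,0],[0,0,0]],[[0,0,0],[0,0,0]],[[0,0,0],[0,0,0]]]}}

```text
clock: 31.65
tool_pos: [0.4733, -0.0967, 0.0501]
eef_rot: [0.696, 0.718, 0.0, 0.0]
contact_force: [0.0, 0.8, 3.6]
opening: 0.003
finger_force: 1.6
```

{"method": "step_arm", "body": {"increments": [[[0,0,-0.07],[0,0,0]],[[0,0,0],[0,0,0]],[[0,0,0],[0,0,0]],[[0,0,0],[0,0,0]],[[0,0,0],[0,0,0]],[[0,0,0],[0,0,0]],[[0,0,0],[0,0,0]],[[0,0,0],[0,0,0]],[[0,0,0],[0,0,0]],[[0,0,0],[0,0,0]]]}}

```text
clock: 32.65
tool_pos: [0.4733, -0.0968, 0.0495]
eef_rot: [0.696, 0.718, 0.0, 0.0]
contact_force: [-0.5, 2.1, 5.1]
opening: 0.004
finger_force: 2.6
```

{"method": "step_arm", "body": {"increments": [[[0,0,1],[0,0,0]],[[0,0,3],[0,0,0]],[[0,0,4],[0,0,0]],[[0,2,4],[0,0,0]],[[2,3,2],[0,0,0]],[[4,2,0],[0,0,0]],[[4,1,0],[0,0,0]],[[2.7,1,0],[0,0,0]],[[0,0,0],[0,0,0]],[[0,0,0],[0,0,0]]], "fingers": 0.85}}

```text
clock: 33.65
tool_pos: [0.5992, -0.0077, 0.1891]
eef_rot: [0.696, 0.718, -0.001, -0.0]
contact_force: [-0.1, -0.6, 0.3]
opening: 0.847
finger_force: 0.0
```

Run:
```python
from h import *
snap('scene','sc7'); snap('wrist','w7'); s=r.get_state(); print(s['tool_pos'],s['eef_rot'],s['opening'])
comps('w7',.12,.15,(.5,.8,-.15,.15),300)
comps('sc7',.12,.15,(.5,.8,-.15,.15),100)
```

```text
[ 0.59845443 -0.00817049  0.18912946] [ 6.96050641e-01  7.17991334e-01 -1.35162470e-03 -3.51062892e-04] 0.8525753387137105
w7 px 430 138 (array([694.3,  49.3]), array([56.5, 76.2]), 0.7, 11291) z [0.1344 0.1365 0.1394]
w7 px 282 216 (array([599.8,  -5.4]), array([56.2, 75.8]), 0.8, 8754) z [0.1353 0.1366 0.1395]
w7 px 423 252 (array([702.2, -23.1]), array([36.6, 54.6]), 54.0, 2417) z [0.1265 0.1363 0.14  ]
sc7 px 232 201 (array([600.2,  -3.4]), array([58.1, 77.9]), 1.3, 473) z [0.1263 0.134  0.1372]
sc7 px 192 206 (array([700.2, -53.2]), array([56.8, 79.6]), 1.5, 499) z [0.1257 0.1341 0.1373]
sc7 px 214 228 (array([695.5,  51.5]), array([55.4, 80.3]), 0.8, 561) z [0.1259 0.1342 0.137 ]
```

{"method": "step_arm", "body": {"increments": [[[0.1,0.3,-1],[0,0,-1]],[[0,0,-2],[0,0,0]],[[0,0,-2],[0,0,0]],[[0,0,-2],[0,0,0]],[[0,0,-1.5],[0,0,0]],[[0,0,-0.9],[0,0,0]],[[0,0,-0.3],[0,0,0]],[[0,0,0],[0,0,0]],[[0,0,0],[0,0,0]],[[0,0,0],[0,0,0]]]}}

```text
clock: 34.75
tool_pos: [0.6016, -0.0038, 0.0931]
eef_rot: [0.702, 0.712, 0.001, 0.0]
contact_force: [0.6, 0.1, -0.1]
opening: 0.853
finger_force: 0.0
```

{"method": "step_arm", "body": {"increments": [[[0,0,0],[0,0,0]],[[0,0,0],[0,0,0]],[[0,0,0],[0,0,0]],[[0,0,0],[0,0,0]],[[0,0,0],[0,0,0]],[[0,0,0],[0,0,0]],[[0,0,0.2],[0,0,0]],[[0,0,0.5],[0,0,0]],[[0,0,1],[0,0,0]],[[0,0,1],[0,0,0]]], "fingers": 0, "grip_force": 15}}

```text
clock: 35.75
tool_pos: [0.6012, -0.0037, 0.12]
eef_rot: [0.702, 0.712, 0.0, 0.0]
contact_force: [-0.0, -0.8, -2.6]
opening: 0.636
finger_force: 15.0
```

{"method": "step_arm", "body": {"increments": [[[0,0,3],[0,0,0]],[[0,0,1.5],[0,0,0]],[[-3,-3,0],[0,0,-2]],[[-4,-4,0],[0,0,-2]],[[-3,-4,0],[0,0,-2]],[[-2,-4,0],[0,0,-2]],[[-1,-4,0],[0,0,-2]],[[-1,-4,0],[0,0,-2]],[[-0.3,-4,0],[0,0,0]],[[0,-3.5,0],[0,0,0]]]}}

```text
clock: 36.75
tool_pos: [0.4619, -0.3069, 0.1653]
eef_rot: [0.773, 0.634, -0.0, 0.001]
contact_force: [-0.1, 0.6, -2.6]
opening: 0.635
finger_force: 15.0
```

{"method": "step_arm", "body": {"increments": [[[0,-3,0],[0,0,0]],[[0,-1.4,0],[0,0,0]],[[0,-0.4,-1],[0,0,0]],[[0,0,-2.5],[0,0,0]],[[0,0,-3],[0,0,0]],[[0,0,-3],[0,0,0]],[[0,0,-2],[0,0,0]],[[0,0,-1.2],[0,0,0]],[[0,0,0],[0,0,0]],[[0,0,0],[0,0,0]]]}}

```text
clock: 37.75
tool_pos: [0.4635, -0.3513, 0.0379]
eef_rot: [0.772, 0.635, 0.0, 0.0]
contact_force: [-0.1, -0.1, -1.3]
opening: 0.633
finger_force: 15.0
```

{"method": "step_arm", "body": {"increments": [[[-0.4,-0.5,-0.2],[0,0,0]],[[0,0,-0.4],[0,0,0]],[[0,0,-0.3],[0,0,0]],[[0,0,-0.2],[0,0,0]],[[0,0,-0.1],[0,0,0]],[[0,0,-0.1],[0,0,0]],[[0,0,-0.05],[0,0,0]],[[0,0,0],[0,0,0]],[[0,0,0],[0,0,0]],[[0,0,0],[0,0,0]]]}}

```text
clock: 38.75
tool_pos: [0.4588, -0.3572, 0.0239]
eef_rot: [0.773, 0.635, 0.0, 0.0]
contact_force: [-0.6, 0.1, -2.6]
opening: 0.634
finger_force: 15.0
```

{"method": "step_arm", "body": {"increments": [[[0,0,-0.05],[0,0,0]],[[0,0,-0.05],[0,0,0]],[[0,0,0],[0,0,0]],[[0,0,0],[0,0,0]],[[0,0,0],[0,0,0]],[[0,0,0],[0,0,0]],[[0,0,0],[0,0,0]],[[0,0,0],[0,0,0]],[[0,0,0],[0,0,0]],[[0,0,0],[0,0,0]]]}}

```text
clock: 39.75
tool_pos: [0.4588, -0.3572, 0.0229]
eef_rot: [0.773, 0.635, 0.0, 0.0]
contact_force: [0.1, -1.0, -1.7]
opening: 0.632
finger_force: 15.0
```

{"method": "step_arm", "body": {"increments": [[[0,0,0],[0,0,0]],[[0,0,0],[0,0,0]],[[0,0,0],[0,0,0]],[[0,0,0],[0,0,0]],[[0,0,0.5],[0,0,0]],[[0,0,1.5],[0,0,0]],[[0,0,4],[0,0,0]],[[0,0,4],[0,0,0]],[[0,1,4],[0,0,0]],[[0,3,2],[0,0,2]]], "fingers": 1}}

```text
clock: 40.75
tool_pos: [0.4598, -0.3205, 0.1872]
eef_rot: [0.763, 0.646, 0.0, 0.004]
contact_force: [0.7, 0.2, -0.2]
opening: 0.997
finger_force: 0.0
```

{"method": "step_arm", "body": {"increments": [[[1,5,0],[0,0,2]],[[2,5,0],[0,0,2]],[[3,5,0],[0,0,2]],[[4,4,0],[0,0,2]],[[4,3,0],[0,0,2]],[[4,2,0],[0,0,0]],[[3,1,0],[0,0,0]],[[2,0.5,0],[0,0,0]],[[0.5,0,0],[0,0,0]],[[0,0,0],[0,0,0]]]}}

```text
clock: 41.75
tool_pos: [0.683, -0.0787, 0.1833]
eef_rot: [0.702, 0.712, -0.0, 0.0]
contact_force: [0.1, 0.6, -0.5]
opening: 0.999
finger_force: 0.0
```

Run:
```python
from h import *
snap('scene','sc8'); snap('wrist','w8'); snap('top','top8'); s=r.get_state(); print(s['tool_pos'],s['eef_rot'],s['opening'])
comps('w8',.12,.15,(.5,.8,-.15,.15),300)
comps('sc8',.12,.15,(.5,.8,-.15,.15),100)
comps('top8',.05,.08,(.3,.7,-.55,-.2),100)
```

```text
[ 0.68186966 -0.07964256  0.18316669] [ 7.02298187e-01  7.11882534e-01 -7.10398832e-04 -1.00842738e-04] 1.0012477432049953
w8 px 305 41 (array([695.1,  32.1]), array([56.3, 43.2]), 0.6, 8174) z [0.135  0.1366 0.1393]
w8 px 307 186 (array([699.8, -54.8]), array([56. , 76.2]), 1.8, 9855) z [0.1355 0.1366 0.1396]
sc8 px 192 206 (array([699.6, -52.2]), array([57.5, 80.7]), 1.2, 494) z [0.1263 0.1339 0.1367]
sc8 px 214 227 (array([695.4,  51.2]), array([55.8, 79.9]), 0.6, 554) z [0.1272 0.1341 0.1375]
```

{"method": "step_arm", "body": {"increments": [[[1,1.6,0],[0,0,0]],[[0.6,1,-1],[0,0,0]],[[0,0,-2],[0,0,0]],[[0,0,-2],[0,0,0]],[[0,0,-2],[0,0,0]],[[0,0,-1],[0,0,0]],[[0,0,-0.8],[0,0,0]],[[0,0,-0.3],[0,0,0]],[[0,0,0],[0,0,0]],[[0,0,0],[0,0,0]]]}}

```text
clock: 42.9
tool_pos: [0.6998, -0.0523, 0.0927]
eef_rot: [0.702, 0.712, 0.001, 0.0]
contact_force: [-0.9, -0.1, 0.7]
opening: 0.998
finger_force: 0.0
```

{"method": "step_arm", "body": {"increments": [[[0,0,0],[0,0,0]],[[0,0,0],[0,0,0]],[[0,0,0],[0,0,0]],[[0,0,0],[0,0,0]],[[0,0,0],[0,0,0]],[[0,0,0],[0,0,0]],[[0,0,0.2],[0,0,0]],[[0,0,0.5],[0,0,0]],[[0,0,1],[0,0,0]],[[0,0,1],[0,0,0]]], "fingers": 0}}

```text
clock: 43.9
tool_pos: [0.6992, -0.0524, 0.1196]
eef_rot: [0.702, 0.712, 0.0, -0.0]
contact_force: [0.2, -0.4, -1.8]
opening: 0.632
finger_force: 14.9
```

Run:
```python
from h import *
comps('sc8',.05,.08,(.3,.65,-.55,-.2),100)
comps('top8',.09,.19,(.55,.85,-.45,-.15),30); comps('sc0',.09,.19,(.55,.85,-.45,-.15),30) if 0 else comps('scene0',.09,.19,(.55,.85,-.45,-.15),30)
```

```text
scene0 px 148 180 (array([ 745.2, -227.2]), array([46.8, 61. ]), 74.4, 513) z [0.0989 0.1292 0.1682]
```

Run:
```python
from h import *
snap('top','top9'); comps('top9',.05,.08,(.3,.7,-.55,-.2),60)
a=cv2.imread('pics/top9.png')[100:400,250:560]; b=cv2.imread('pics/sc8.png')[50:350,80:390]
cv2.imwrite('pics/m9.png',np.hstack([a,b]))
```

```text
(no output)
```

View pics/m9.png

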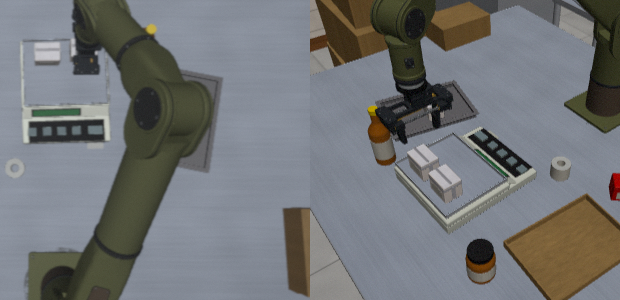

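{"method": "step_arm", "body": {"increments": [[[0,0,3],[0,0,0]],[[0,0,2.5],[0,0,0]],[[-4,-1,0],[0,0,-2]],[[-4,-2,0],[0,0,-2]],[[-4,-3,0],[0,0,-2]],[[-3,-4,0],[0,0,-2]],[[-1,-4,0],[0,0,-2]],[[0,-4,0],[0,0,-2]],[[0,-4,0],[0,0,0]],[[0,-4,0],[0,0,0]]]}}

```text
clock: 44.95
tool_pos: [0.5393, -0.3143, 0.1748]
eef_rot: [0.773, 0.635, 0.0, 0.001]
contact_force: [0.2, -0.2, -2.1]
opening: 0.63
finger_force: 14.9
```

{"method": "step_arm", "body": {"increments": [[[0.5,-4,0],[0,0,0]],[[1,-4,0],[0,0,0]],[[1,-2,0],[0,0,0]],[[0.3,-1.2,0],[0,0,0]],[[0,0,0],[0,0,0]],[[0,0,0],[0,0,0]],[[0,0,0],[0,0,0]],[[0,0,0],[0,0,0]],[[0,0,0],[0,0,0]],[[0,0,0],[0,0,0]]]}}

```text
clock: 45.95
tool_pos: [0.5672, -0.4241, 0.174]
eef_rot: [0.772, 0.635, -0.0, 0.0]
contact_force: [-0.4, 0.6, -1.2]
opening: 0.637
finger_force: 14.9
```

Run:
```python
from h import *
snap('wrist','w10'); snap('top','top10'); s=r.get_state(); print(s['tool_pos'],s['eef_rot'],s['opening'])
comps('w10',.05,.08,(.3,.7,-.55,-.2),300)
comps('top10',.05,.08,(.3,.7,-.55,-.2),60)
comps('top10',.12,.15,(.5,.8,-.15,.15),100)
```

```text
[ 0.56718217 -0.42433998  0.17389399] [ 7.72544600e-01  6.34960503e-01 -1.37097032e-05  1.53248456e-05] 0.6329115221867946
w10 px 186 119 (array([ 505.6, -343.4]), array([76.2, 56.2]), 77.6, 7043) z [0.0651 0.0666 0.0695]
top10 px 424 219 (array([ 504.2, -340.2]), array([77.1, 56.1]), 77.4, 492) z [0.059  0.0635 0.0682]
top10 px 296 151 (array([694.2,  51.7]), array([58.1, 73.7]), 0.4, 510) z [0.13   0.1341 0.1379]
```

View pics/w10.png

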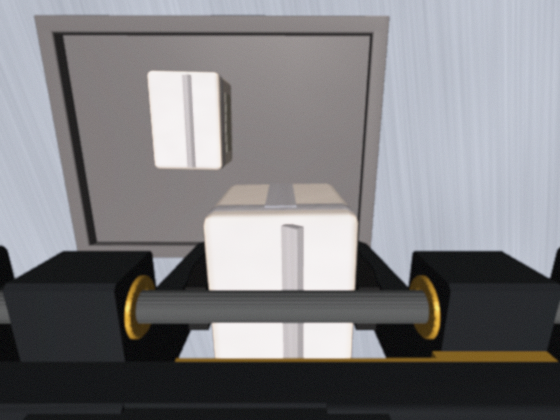

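Wrist view: the first stock brick at (186,119) now stands at (0.505,−0.342), so it was knocked about 5 cm. It is still upright and inside the tray, and the slot for the held brick is free. I set it down.

{"method": "step_arm", "body": {"increments": [[[0,0,-2],[0,0,0]],[[0,0,-3],[0,0,0]],[[0,0,-3],[0,0,0]],[[0,0,-3],[0,0,0]],[[0,0,-2],[0,0,0]],[[0,0,-1],[0,0,0]],[[0,0,-0.5],[0,0,0]],[[0,0,-0.2],[0,0,0]],[[0,0,0],[0,0,0]],[[0,0,0],[0,0,0]]]}}

```text
clock: 47.05
tool_pos: [0.568, -0.4249, 0.0281]
eef_rot: [0.773, 0.635, 0.0, 0.001]
contact_force: [-0.4, -0.5, -0.8]
opening: 0.636
finger_force: 14.9
```

{"method": "step_arm", "body": {"increments": [[[0,0,-0.2],[0,0,0]],[[0,0,-0.1],[0,0,0]],[[0,0,-0.1],[0,0,0]],[[0,0,-0.05],[0,0,0]],[[0,0,-0.05],[0,0,0]],[[0,0,-0.05],[0,0,0]],[[0,0,0],[0,0,0]],[[0,0,0],[0,0,0]],[[0,0,0],[0,0,0]],[[0,0,0],[0,0,0]]]}}

```text
clock: 48.05
tool_pos: [0.5672, -0.4245, 0.022]
eef_rot: [0.773, 0.635, -0.0, 0.0]
contact_force: [-2.3, 2.3, 6.3]
opening: 0.637
finger_force: 15.0
```

{"method": "step_arm", "body": {"increments": [[[0,0,0],[0,0,0]],[[0,0,0],[0,0,0]],[[0,0,0],[0,0,0]],[[0,0,0],[0,0,0]],[[0,0,0.5],[0,0,0]],[[0,0,1.5],[0,0,0]],[[0,0,4],[0,0,0]],[[0,0,4],[0,0,0]],[[0,0,4],[0,0,0]],[[-1,3,2],[0,0,2]]], "fingers": 0.85}}

```text
clock: 49.05
tool_pos: [0.5593, -0.3996, 0.1867]
eef_rot: [0.763, 0.646, 0.001, 0.006]
contact_force: [1.0, 1.0, 0.5]
opening: 0.847
finger_force: 0.0
```

{"method": "step_arm", "body": {"increments": [[[-1,5,0],[0,0,2]],[[0,5,0],[0,0,2]],[[0,5,0],[0,0,2]],[[0,5,0],[0,0,2]],[[1,5,0],[0,0,1]],[[2,5,0],[0,0,0]],[[3,5,0],[0,0,0]],[[3,4,0],[0,0,0]],[[3,2,0],[0,0,0]],[[2,1,0],[0,0,0]]], "fingers": 1}}

```text
clock: 50.05
tool_pos: [0.6834, 0.0175, 0.1833]
eef_rot: [0.707, 0.708, 0.002, 0.0]
contact_force: [0.7, -0.6, -0.2]
opening: 1.001
finger_force: 0.0
```

Run:
```python
from h import *
snap('scene','sc11'); snap('wrist','w11'); s=r.get_state(); print(s['tool_pos'],s['eef_rot'],s['opening'])
comps('w11',.12,.15,(.5,.8,-.15,.15),300)
comps('sc11',.12,.15,(.5,.8,-.15,.15),100)
```

```text
[0.68383983 0.01634914 0.18264364] [7.07230558e-01 7.06978744e-01 2.41308255e-03 4.12221642e-04] 1.0016114321466631
w11 px 293 176 (array([694.9,  49.5]), array([56.2, 76.7]), 0.7, 10052) z [0.1354 0.1367 0.1395]
sc11 px 214 228 (array([695.3,  51. ]), array([55.6, 79.4]), 0.7, 557) z [0.1264 0.1341 0.1372]
```

{"method": "step_arm", "body": {"increments": [[[0.6,1.7,0],[0,0,0]],[[0.4,1.7,-1],[0,0,0]],[[0,0,-2],[0,0,0]],[[0,0,-2],[0,0,0]],[[0,0,-2],[0,0,0]],[[0,0,-1],[0,0,0]],[[0,0,-0.8],[0,0,0]],[[0,0,-0.3],[0,0,0]],[[0,0,0],[0,0,0]],[[0,0,0],[0,0,0]]]}}

```text
clock: 51.15
tool_pos: [0.692, 0.0471, 0.0912]
eef_rot: [0.708, 0.706, 0.001, 0.0]
contact_force: [-0.3, 0.7, 0.0]
opening: 1.0
finger_force: 0.0
```

{"method": "step_arm", "body": {"increments": [[[0,0,0],[0,0,0]],[[0,0,0],[0,0,0]],[[0,0,0],[0,0,0]],[[0,0,0],[0,0,0]],[[0,0,0],[0,0,0]],[[0,0,0],[0,0,0]],[[0,0,0.2],[0,0,0]],[[0,0,0.5],[0,0,0]],[[0,0,1],[0,0,0]],[[0,0,1],[0,0,0]]], "fingers": 0}}

```text
clock: 52.15
tool_pos: [0.6913, 0.0469, 0.1181]
eef_rot: [0.708, 0.706, -0.0, -0.0]
contact_force: [-0.5, -0.6, -1.9]
opening: 0.63
finger_force: 15.0
```

{"method": "step_arm", "body": {"increments": [[[0,0,3],[0,0,0]],[[-1,-2,2.5],[0,0,0]],[[-3,-4,0],[0,0,-2]],[[-3,-4,0],[0,0,-2]],[[-3,-4,0],[0,0,-2]],[[-3,-4,0],[0,0,-2]],[[-1,-4,0],[0,0,-2]],[[0,-4,0],[0,0,-1]],[[0,-4,0],[0,0,0]],[[0,-4,0],[0,0,0]]]}}

```text
clock: 53.15
tool_pos: [0.5516, -0.2949, 0.1737]
eef_rot: [0.773, 0.635, 0.0, 0.001]
contact_force: [1.0, 0.1, -2.5]
opening: 0.633
finger_force: 15.0
```

{"method": "step_arm", "body": {"increments": [[[1,-3,0],[0,0,0]],[[2,-1.5,0],[0,0,0]],[[1.5,-0.4,0],[0,0,0]],[[0,0,0],[0,0,0]],[[0,0,0],[0,0,0]],[[0,0,0],[0,0,0]],[[0,0,0],[0,0,0]],[[0,0,0],[0,0,0]],[[0,0,0],[0,0,0]],[[0,0,0],[0,0,0]]]}}

```text
clock: 54.15
tool_pos: [0.5964, -0.3421, 0.1724]
eef_rot: [0.773, 0.635, -0.0, 0.0]
contact_force: [-0.0, 0.3, -2.2]
opening: 0.639
finger_force: 15.0
```

Run:
```python
from h import *
snap('top','top12'); snap('scene','sc12'); s=r.get_state(); print(s['tool_pos'],s['eef_rot'],s['opening'])
comps('top12',.05,.08,(.3,.7,-.55,-.2),60)
comps('sc12',.05,.08,(.3,.7,-.55,-.2),60)
```

```text
[ 0.59643958 -0.34212444  0.17235931] [ 7.72591868e-01  6.34902989e-01 -1.04300830e-06  1.60740604e-05] 0.6322614129178276
top12 px 462 199 (array([ 561. , -451.8]), array([20.1, 56.9]), 79.1, 87) z [0.0602 0.0637 0.0677]
top12 px 424 219 (array([ 504.2, -340.1]), array([76.8, 56.5]), 78.1, 491) z [0.0594 0.0639 0.0682]
sc12 px 173 148 (array([ 568.7, -420.7]), array([80.6, 56.2]), 80.1, 199) z [0.054  0.0634 0.0671]
sc12 px 201 151 (array([ 507.1, -338.3]), array([80.3, 56. ]), 77.9, 277) z [0.0551 0.0635 0.0672]
```

{"method": "step_arm", "body": {"increments": [[[0.2,0,-2],[0,0,0]],[[0,0,-3],[0,0,0]],[[0,0,-3],[0,0,0]],[[0,0,-3],[0,0,0]],[[0,0,-2],[0,0,0]],[[0,0,-1],[0,0,0]],[[0,0,-0.4],[0,0,0]],[[0,0,-0.1],[0,0,0]],[[0,0,0],[0,0,0]],[[0,0,0],[0,0,0]]]}}

```text
clock: 55.25
tool_pos: [0.5993, -0.3425, 0.0286]
eef_rot: [0.773, 0.635, 0.001, 0.001]
contact_force: [0.6, -0.5, -2.4]
opening: 0.636
finger_force: 15.0
```

{"method": "step_arm", "body": {"increments": [[[0,0,-0.3],[0,0,0]],[[0,0,-0.2],[0,0,0]],[[0,0,-0.1],[0,0,0]],[[0,0,-0.05],[0,0,0]],[[0,0,-0.05],[0,0,0]],[[0,0,0],[0,0,0]],[[0,0,0],[0,0,0]],[[0,0,0],[0,0,0]],[[0,0,0],[0,0,0]],[[0,0,0],[0,0,0]]]}}

```text
clock: 56.25
tool_pos: [0.5984, -0.3421, 0.0206]
eef_rot: [0.773, 0.635, -0.0, -0.0]
contact_force: [-2.4, 1.0, 2.8]
opening: 0.633
finger_force: 15.0
```

{"method": "step_arm", "body": {"increments": [[[0,0,0],[0,0,0]],[[0,0,0],[0,0,0]],[[0,0,0],[0,0,0]],[[0,0,0],[0,0,0]],[[0,0,0.5],[0,0,0]],[[0,0,1.5],[0,0,0]],[[0,0,4],[0,0,0]],[[0,0,4],[0,0,0]],[[0,0,4],[0,0,0]],[[-1,2,2],[0,0,0]]], "fingers": 0.82}}

```text
clock: 57.25
tool_pos: [0.591, -0.3256, 0.1856]
eef_rot: [0.774, 0.633, 0.002, 0.005]
contact_force: [-0.4, -1.3, 0.8]
opening: 0.822
finger_force: 0.0
```

{"method": "step_arm", "body": {"increments": [[[-3,2,0],[0,0,0]],[[-3,4,0],[0,0,0]],[[-3,5,0],[0,0,0]],[[-2,5,0],[0,0,0]],[[0,5,0],[0,0,0]],[[0,5,0],[0,0,0]],[[0,5,0],[0,0,0]],[[0,4,0],[0,0,0]],[[0,0,0],[0,0,0]],[[0,0,0],[0,0,0]]]}}

```text
clock: 58.25
tool_pos: [0.4846, 0.0182, 0.1814]
eef_rot: [0.772, 0.636, 0.001, 0.001]
contact_force: [-0.1, -0.8, 0.0]
opening: 0.82
finger_force: 0.0
```

Run:
```python
from h import *
a,_,_=snap('top','top13'); b,_,_=snap('scene','sc13'); print(r.get_state()['tool_pos'])
for n in('top13','sc13'):comps(n,.05,.08,(.3,.7,-.55,-.2),60)
cv2.imwrite('pics/m13.png',np.hstack([a[100:400,200:560],b[50:350,0:400]])[:,:,::-1])
```

```text
[0.48433376 0.01570328 0.18082956]
top13 px 422 188 (array([ 598.6, -335.5]), array([77.4, 58.2]), 79.1, 476) z [0.059  0.0638 0.0682]
top13 px 451 199 (array([ 566.6, -423.7]), array([77.6, 57.9]), 78.8, 485) z [0.0592 0.064  0.0681]
top13 px 424 219 (array([ 504.9, -340.1]), array([77.7, 57.3]), 78.1, 488) z [0.059  0.0636 0.0676]
sc13 px 175 154 (array([ 584.4, -379.1]), array([174.1,  65.1]), 70.3, 560) z [0.056  0.0635 0.0672]
sc13 px 201 151 (array([ 506.1, -342.4]), array([82.6, 54.9]), 78.2, 275) z [0.0555 0.0637 0.0678]
```

View pics/m13.png

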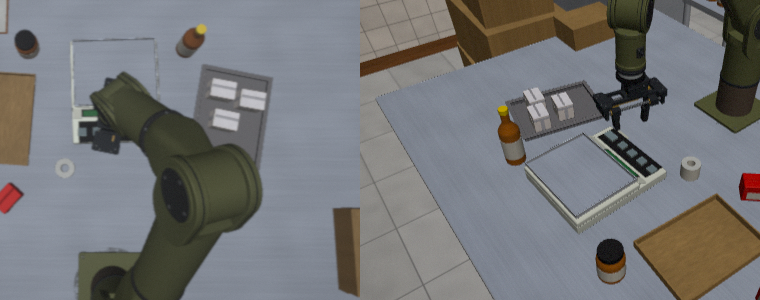

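All three bricks stand upright in the stock tray (top crop (224,88), (253,98), (227,120)). The pan is empty, the bystanders are in place and the arm is clear.

```bash
python3 -c "
from plant import r
print(r.finish_job())"
```

```text
the job is handed in; nothing more can be done
None
```

I zeroed the scale, stood all three bricks on the pan, pressed the second preset and then PRINT, and moved the bricks upright into the stock tray; the job is handed in at about 58 s, but `finish_job` returned no verdict.

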